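Slide the inspection camera to its focus stop

TASK

Bring the inspection camera into focus: with closed fingertips press down the blue pad in the middle of the rail's slider to free its friction hold, and keeping it pressed push the slider along the rail until it rests against the red stop, without shoving the stop out of its place. Then let go and move clear, so that the hold catches again. Nothing is to be gripped or picked up: do not force the slider along while its hold is on, keep off the camera, and leave the cup, the mouse and the spare lens where they stand.

Things in the scene. Friction and masses are not known exactly. Their poses are not given: they have to be found in the camera images.
- rail: Focus rail screwed to the bench: grey base plate 75 x 440 x 8 mm with an aluminium rail whose top is 30 mm above the bench. Origin at the centre of its underside on the bench; its y axis runs along the rail, from the slider to the red stop; z up. A green circuit board 85 mm wide stands upright, its top 90 mm above the bench, in a black foot at rail x = -78 mm, y = +187 mm. The rail cannot move.
- carriage (a joint): Position in m of the dark steel slider along the rail, growing to rail +y, range 0 to 0.25; the slider's middle is at rail y = value - 0.130. The slider's plate is 66 mm across and 96 mm along the rail, its top 40 mm above the bench; an upright lug 12 mm thick stands at either end of it (72 mm free between the two, lug tops 64 mm above the bench). With the hold on it takes some 20 to 30 N to shift it; with the hold freed it runs at 1 to 2 N and stays where it is left.
- carriage_front (a point): Centre of the slider's front face (48 mm from the slider's middle towards the stop, 35 mm above the bench): the face that meets the stop. Axes as the rail.
- pad (a joint): How far in m the blue release pad is pressed down: within 0.001 of 0 when up, 0.008 fully down. A spring pushes it up: about 6 N starts it, 9 N holds it fully down. The hold is on when it is up and fully free from 0.001 on; it catches again when the pad comes up.
- pad_top (a point): Centre of the top of the blue pad, 40 mm across and 48 mm along the rail, in the middle of the slider between the lugs; its top is 54 mm above the bench when up, 46 mm when fully pressed. Pressed fingertips drag the slider along by their friction, or can push on the lug ahead, which then stands 18 mm above the pad. Axes as the rail.
- camera: White inspection camera, 36 x 50 x 34 mm with a lens of 30 mm towards rail +y, mounted on the slider at its rail -x side: it reaches from 59 to 95 mm beside the middle of the pad, its top 70 mm above the bench. Origin at the centre of its underside. It travels with the slider; not to be touched.
- stop (a joint): Setting of the red stop along the rail in m: its face towards the slider is at rail y = value - 0.082. The slider meets it when joint carriage equals joint stop. It is clamped and slips only when pushed with more than about 60 N.
- stop_face (a point): Middle of the face of the red stop block that looks towards the slider, 35 mm above the bench; the block is 66 mm across, 16 mm along the rail, its top 50 mm and its black thumbscrew 63 mm above the bench. Axes as the rail.
- cup_mid (a point): Middle of a lidded coffee cup, 76 mm across the lid, 103 mm tall (this point 50 mm up), loose, a bystander.
- mouse_mid (a point): Middle of a black computer mouse, 100 x 60 x 34 mm, loose, a bystander.
- lens_mid (a point): Middle of a black spare lens barrel, 40 mm in diameter and 44 mm tall, standing loose, a bystander.

How it is judged:
On the way, in this order (a step that is already met when the one before it is completed fails the run):
1. the pad is pressed down at least 2.5 mm with the slider still within 8 mm of where it started (value of joint pad above 0.0025 m and distance of carriage_front from where it was at the start of the episode below 0.008 m), for 0.1 s.
2. with the pad still pressed, the slider reaches the red stop (gap under 3 mm) (value of joint pad above 0.001 m and y of carriage_front in the frame of stop_face above -0.003 m), for 0.05 s.
At the end, for the whole second after the job is handed in: The slider rests against the red stop (gap under 3 mm) with its pad up again and the hold on; the stop is within 4 mm of its setting and the cup, mouse and lens within 15 mm of where they stood (y of carriage_front in the frame of stop_face between -0.003 and 0.003 m and value of joint pad below 0.001 m and velocity of joint carriage between -0.005 and 0.005 m/s and distance of stop_face from where it was at the start of the episode below 0.004 m and distance of each of cup_mid, mouse_mid, lens_mid from where it was at the start of the episode below 0.015 m); the robot touches nothing.
It fails at once if the slider is forced along (faster than 15 mm/s) while its hold is on (value of joint pad below 0 m and (velocity of joint carriage above 0.015 m/s or velocity of joint carriage below -0.015 m/s)).
It fails at once if the red stop is shoved more than 4 mm from its setting (distance of stop_face from where it was at the start of the episode above 0.004 m).
It fails at once if the robot pushes on the camera with more than 3 N (contact force between any of the fingers, the arm and camera above 3 N).
It fails at once if the cup, mouse or lens is moved more than 15 mm or lifted (distance of any of cup_mid, mouse_mid, lens_mid from where it was at the start of the episode above 0.015 m).
It also fails if it takes over 35 s, if anything falls off the work surface, if the arm or the gripper's body presses on something with over 40 N, if the wrist force passes 120 N, or if a joint passes its speed limit or range.

ROBOT

A 6-joint arm with a two-finger parallel gripper is mounted at the origin on the work surface. World frame = base frame: x ahead of the robot, y to its left, z up, the work surface at z = 0. Lengths are in m, angles in rad, forces in N, time in s.
With the tool pointing down it reaches from about 0.35 to 0.975 m from the base axis. Payload 4.9 kg.
Tool frame: the origin (TCP) lies on the front face of the gripper's body, between the roots of the fingers; the fingertips stand ctrl.tip_extent ahead of it and the grasp point (between the pads) lies 54 mm ahead of it (ctrl.tip_extent is the distance from the TCP to the fingertips, in m); z points along the fingers, y is the line along which they close (so a half turn about z gives the same grasp; the last joint's range is limited). The gripper opens to 85 mm and grips with 20 to 120 N. Pads are 22 mm wide; open, the fingers measure 114 mm over their backs; the gripper's body (76 mm by 85 mm) begins 54 mm behind the grasp point. The pads swing forward as they close: fully open they stand 13 mm farther back than shut.
Start: joints at [1.142, 0.053, 1.613, -0, 1.476, -0.119], TCP at [0.191, 0.595, 0.304] pointing down, gripper open.
Joint ranges: [-3.01, 3.01], [-1.01, 2.22], [0.06, 2.58], [-1.02, 4.17], [0.09, 2.62], [-3.14, 3.14]. Speed limits (rad/s): [2.57, 2.57, 3.14, 3.14, 3.14, 3.14].

INTERFACE

Orientations are given as a rotation vector (axis times angle).
In Python, from station import ctrl gives the robot as it stands.
- The arm moves only by the tool apply_moves, never from a script. Its argument "rows" is one flat list of numbers, 6 for each row, row after row: the shift along the tool's x, y, z normalised to -1 to 1, where 1 is 0.6 m, then the turn, a rotation vector about the tool's x, y, z normalised to -1 to 1, where 1 is 90 degrees. A call has 1 to 20 rows; each row is the pose to reach, as a shift and turn from the pose commanded when the call began, along the tool's axes at that moment; what a row does not reach only later rows make up. A row lasts 1/10 s, in which the tool goes at most 50 mm and 8.59 degrees, less where a joint would pass 70% of its speed; a pose out of reach is approached as far as the arm can. A call with a number of a shift or a turn outside -1 to 1 is refused whole. A call with a gripper value outside its range is refused whole. "grip" is the opening, from 0 (shut) to 1 (fully open), set as the call begins (left out, the last holds). The fingers move at their own pace and stop on an object; "grip_force" is the grip in N (left out, the last holds). Time passes only in rows, so rows that repeat a pose let the fingers close. It gives the time, the measured TCP pose, the force, the opening and the grip force at its end, in the units of the state.
- ctrl.get_obs(): the state, without advancing time (a new reading comes with each control period).
- ctrl.get_image(name): name is "side" or "top" or "wrist"; returns (picture, depth): 384x512x3 uint8, blue, green, red; 384x512 float32, m along the optical axis (not along the pixel's ray), 0 where there is no reading.
- ctrl.camera_model(name): a dict with "mtx" (3x3 intrinsics, pixels), "R" (3x3) and "t" (3): a world point X has camera coordinates R X + t; the wrist camera has in their place "tool_from_camera" (4x4, takes a point from camera to tool coordinates, whose origin is the TCP and whose axes are the flange's). Camera axes: x right, y down, z forward; pixel columns grow to the right and rows downward; lengths in m; the calibration is good to about 2 mm. A picture is of the moment at which its call begins: read the wrist's pose just before it. camera_model takes no time and is no camera call.
- ctrl.finish_job(): hands the job in; it is judged then, once.
The state is a dict: "t": time; "q": joint angles; "dq": joint speeds; "effort": joint torques, N m; "tool_pos": TCP position; "tool_rot": TCP orientation; "contact_force": force on the tool from outside, world axes, zero at the start; "wrist_torque": the same for the moment, N m; "opening": finger opening in m; "grip_force": force on a finger pad.
Only numpy, scipy, OpenCV 4.12 (cv2) and the standard library are available. Lean on these libraries where they do the work, as an engineer would, in place of code of your own. Each camera call takes 0.05 s, during which the arm holds its last target. There are 200 camera calls.

## Working session

There is one attempt and no reset: what is moved stays moved. The work goes in short steps, Python scripts to look and compute and a tool call to move; the robot and the scene stay as the last step left them, time stands still between calls to the robot, and variables do not carry over. Pictures are saved under pics/ and viewed, at most 10 in all, crops included, and the job is handed in when it is done.

Besides the shell and the picture viewer there is one more tool, called after "Emit:" in YAML: its name, and indented under it one key for each argument. apply_moves: Moves the arm, as the interface text tells. Its arguments: {"type":"object","properties":{"rows":{"type":"array","items":{"type":"number"}},"grip":{"type":"number"},"grip_force":{"type":"number"}},"required":["rows"]}

```bash
mkdir -p pics
python3 - <<'E'
from station import ctrl
import cv2,numpy as np
for n in("top","side"):
    i,d=ctrl.get_image(n); cv2.imwrite(f"pics/{n}0.png",i); np.save(f"pics/{n}0.npy",d)
    m=ctrl.camera_model(n); print(n,m)
o=ctrl.get_obs(); print(o,ctrl.tip_extent)
E
```

```text
top {'mtx': array([[457.547816  ,   0.        , 242.51393369],
       [  0.        , 457.547816  , 185.02222325],
       [  0.        ,   0.        ,   1.        ]]), 'R': array([[ 0.09704958, -0.99526544,  0.00529938],
       [-0.97130561, -0.09587216, -0.21765557],
       [ 0.21713313,  0.01597606, -0.97601125]]), 't': array([-0.05544411,  0.59350326,  0.87989435])}
side {'mtx': array([[350.97847744,   0.        , 261.11741943],
       [  0.        , 350.97847744, 195.54660754],
       [  0.        ,   0.        ,   1.        ]]), 'R': array([[-0.83852738, -0.54474352,  0.01123933],
       [-0.38218263,  0.57334373, -0.72471609],
       [ 0.3883404 , -0.61198976, -0.68895593]]), 't': array([0.47326165, 0.25847323, 0.476695  ])}
{'t': 0.1, 'q': array([ 1.14200527e+00,  5.32989991e-02,  1.61414671e+00, -2.58086311e-05,
        1.47599604e+00, -1.18980140e-01]), 'dq': array([-0.00112621, -0.00202537, -0.00119413, -0.00076969,  0.0020217 ,
       -0.00027075]), 'effort': array([ 5.35893651e-04, -3.94903314e+01, -3.71363461e+01, -1.01285061e-04,
        3.99076205e-03,  4.21439336e-05]), 'tool_pos': array([0.19036385, 0.59485715, 0.30278673]), 'tool_rot': array([-4.84628560e-01, -3.10350526e+00,  2.80678808e-03]), 'contact_force': array([-0.48033979, -0.32463337, -0.29563694]), 'wrist_torque': array([-0.05354903,  0.0363505 ,  0.02763932]), 'grip_force': 0.0, 'opening': 0.08542715384697928} 0.0726
```

View pics/top0.png

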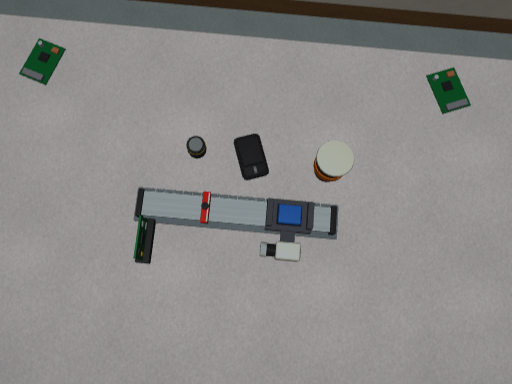

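View pics/side0.png

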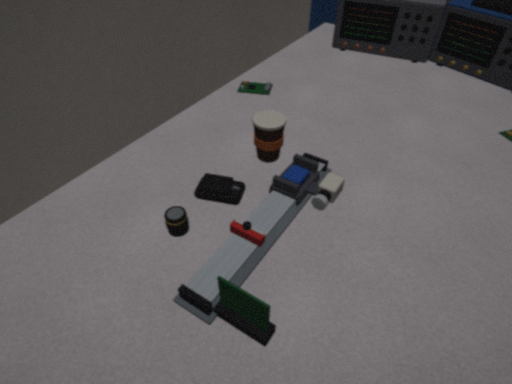

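The top view shows the blue pad near (289,215), the red stop near (205,207), and the rail running from about (336,222) to (137,205). The cup is at (333,160), the mouse at (251,157) and the lens at (197,147). The camera is at (288,251), on the near side of the rail.

```bash
cat > h.py <<'E'
import numpy as np,cv2
from station import ctrl
def ray(n,px,z):
    m=ctrl.camera_model(n);R,t=m["R"],m["t"]
    c=-R.T@t; d=R.T@np.linalg.inv(m["mtx"])@np.array([px[0],px[1],1.])
    return c+d*(z-c[2])/d[2]
def mask(i,col):
    b,g,r=[i[...,k].astype(int) for k in range(3)]
    return ((b>g+40)&(b>r+50)) if col=="b" else ((r>g+60)&(r>b+60))
E
python3 - <<'E'
from h import *
i=cv2.imread("pics/top0.png"); 
for n in("top","side"):
    im=cv2.imread(f"pics/{n}0.png")
    for c,z in(("b",.054),("r",.050)):
        m=mask(im,c).astype(np.uint8); m[:100]=0
        k,l,s,ce=cv2.connectedComponentsWithStats(m); j=1+np.argmax(s[1:,4])
        print(n,c,s[j],ce[j],ray(n,ce[j],z), cv2.minAreaRect(np.argwhere(l==j)[:,::-1].astype(np.float32)))
cr=i[180:270,125:345]; cv2.imwrite("pics/c.png",cv2.resize(cr,None,fx=3.6,fy=3.6,interpolation=cv2.INTER_CUBIC)*1)
E
```

```text
top b [278 204  24  21 433] [289.31177829 213.98845266] [ 0.5471647  -0.09911947  0.054     ] ((289.3729553222656, 213.89755249023438), (22.81500816345215, 19.10304069519043), 5.19442892074585)
top r [200 209   8  14  80] [203.1    215.6625] [0.52687301 0.0778761  0.05      ] ((203.5, 215.5), (7.0, 13.0), 0.0)
side b [284 165  24  18 255] [295.60392157 173.32941176] [ 0.54522516 -0.09761604  0.054     ] ((295.7662658691406, 173.36093139648438), (20.4615421295166, 15.000001907348633), 22.61986541748047)
side r [231 222  33  18 163] [246.97546012 230.9202454 ] [0.54215752 0.07993025 0.05      ] ((246.68154907226562, 230.6614990234375), (34.037837982177734, 5.472749710083008), 25.709951400756836)
```

View pics/c.png

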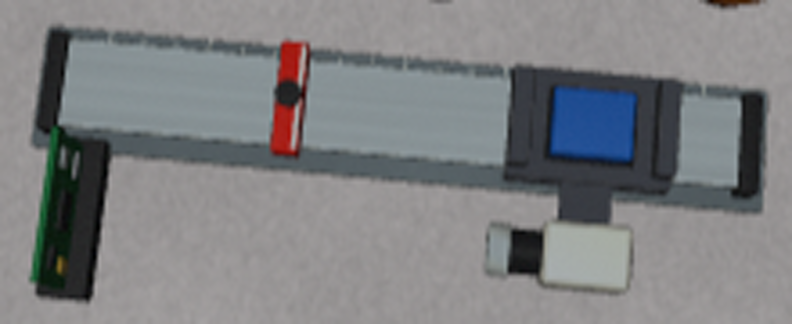

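Run:
```python
from h import *
f=lambda x,y,z:ray("top",(x/3.6+125-.36,y/3.6+180-.36),z)
P=f(593,124,.054)
S=f(290,98,.05); print(P,S)
for a,b in((f(762,210,.008),f(35,145,.008)),(P,S),(f(505,178,.03),f(110,140,.03)),(f(298,152,.05),f(309,44,.05)),(f(633,162,.054),f(638,89,.054))):
    d=b-a;print(np.degrees(np.arctan2(d[1],d[0])),np.linalg.norm(d))
d=(S-P)[:2];u=d/np.linalg.norm(d);print(u)
for n,a in(("slf",f(303,98,.05)),("lugfront",f(511,119,.064)),("lugback",f(680,135,.064)),("carfront",f(508,122,.04))):print(n,a,(a-P)[:2]@u)
print("cam",f(587,258,.07),"cup",ray("top",(335,158),.103),"mouse",ray("top",(251,157),.034),"lens",ray("top",(196,145),.044))
from scipy.spatial.transform import Rotation as Ro
o=ctrl.get_obs();print(Ro.from_rotvec(o["tool_rot"]).as_matrix().round(4),o["tool_pos"])
```

```text
[ 0.54697524 -0.09923813  0.054     ] [0.54563835 0.0756803  0.05      ]
90.48319073462046 0.43577968024622576
90.43789898959942 0.1749692664803146
90.09095779596407 0.23231086080893737
0.7415889011609094 0.06343430051130727
0.09867164877127192 0.04246885593528667
[-0.0076427   0.99997079]
slf [0.54637319 0.06821539 0.05      ] 0.1674532347607009
lugfront [ 0.54360572 -0.05176239  0.064     ] 0.0475001088447086
lugback [ 0.54385091 -0.14785743  0.064     ] -0.04859400036314236
carfront [ 0.54564417 -0.05119939  0.04      ] 0.048047514004857385
cam [ 0.4692237  -0.10005254  0.07      ] cup [ 0.66142798 -0.17754067  0.103     ] mouse [ 0.66681241 -0.00897905  0.034     ] lens [0.6789837  0.11146414 0.044     ]
[[-9.524e-01  3.049e-01 -7.000e-04]
 [ 3.049e-01  9.524e-01 -1.700e-03]
 [ 2.000e-04 -1.800e-03 -1.000e+00]] [0.19036385 0.59485715 0.30278673]
```

Emit:
apply_moves:
  rows: [-0.919,-0.92,0.138,0,0,-0.202,-0.919,-0.92,0.138,0,0,-0.202,-0.919,-0.92,0.138,0,0,-0.202,-0.919,-0.92,0.138,0,0,-0.202,-0.919,-0.92,0.138,0,0,-0.202,-0.919,-0.92,0.138,0,0,-0.202,-0.919,-0.92,0.138,0,0,-0.202,-0.919,-0.92,0.138,0,0,-0.202,-0.919,-0.92,0.138,0,0,-0.202,-0.919,-0.92,0.138,0,0,-0.202,-0.919,-0.92,0.138,0,0,-0.202,-0.919,-0.92,0.138,0,0,-0.202,-0.919,-0.92,0.138,0,0,-0.202,-0.919,-0.92,0.138,0,0,-0.202,-0.919,-0.92,0.138,0,0,-0.202,-0.919,-0.92,0.138,0,0,-0.202,-0.919,-0.92,0.138,0,0,-0.202,-0.919,-0.92,0.138,0,0,-0.202,-0.919,-0.92,0.138,0,0,-0.202,-0.919,-0.92,0.138,0,0,-0.202]
  grip: 0

```text
t: 2.1
tool_pos: [0.547, -0.0974, 0.2212]
tool_rot: [0.014, -3.142, -0.0]
contact_force: [0.0, 0.6, -0.1]
opening: -0.0001
grip_force: 0.0
```

```bash
cat > s.py <<'E'
from h import *
from scipy.spatial.transform import Rotation as Ro
o=ctrl.get_obs();M=Ro.from_rotvec(o["tool_rot"]).as_matrix()
print(o["t"],o["tool_pos"].round(4),o["contact_force"].round(2),o["opening"],ctrl.tip_extent,o["q"].round(2));print(M.round(4))
E
cat > w.py <<'E'
from s import *
i,d=ctrl.get_image("wrist"); T=ctrl.camera_model("wrist"); K=T["mtx"];X=T["tool_from_camera"]
ys,xs=np.nonzero(mask(i,"b")&(d>0)); z=d[ys,xs]
c=np.linalg.inv(K)@np.vstack([xs,ys,np.ones(len(xs))])*z
w=(M@(X[:3,:3]@c+X[:3,3:]))+o["tool_pos"][:,None]
w=w[:,abs(w[2]-.054)<.012]
print("pad",w.shape,np.percentile(w,[1,50,99],axis=1).round(4))
cv2.imwrite(f"pics/w{o['t']:.1f}.png",i)
E
python3 w.py; ls pics
```

```text
2.1 [ 0.547  -0.0974  0.2212] [ 0.03  0.56 -0.15] -0.00014296338207683964 0.0726 [-0.31 -0.05  1.85  0.    1.33 -1.89]
[[-1.e+00 -9.e-03 -0.e+00]
 [-9.e-03  1.e+00  1.e-04]
 [ 0.e+00  1.e-04 -1.e+00]]
pad (3, 1903) [[ 0.5265 -0.1219  0.0512]
 [ 0.5444 -0.0989  0.0532]
 [ 0.5642 -0.0766  0.0548]]
c.png
side0.npy
side0.png
top0.npy
top0.png
w2.1.png
```

Emit:
apply_moves:
  rows: [0.0025,0.004,0.07,0,0,0,0.0025,0.004,0.12,0,0,0,0.0025,0.004,0.15,0,0,0,0.0025,0.004,0.15,0,0,0,0.0025,0.004,0.153,0,0,0,0.0025,0.004,0.1565,0,0,0,0.0025,0.004,0.16,0,0,0,0.0025,0.004,0.16,0,0,0,0.0025,0.004,0.16,0,0,0]

```text
t: 3.05
tool_pos: [0.5467, -0.0964, 0.1262]
tool_rot: [-0.012, 3.139, -0.001]
contact_force: [2.0, 0.3, 2.0]
opening: 0.0002
grip_force: 0.9
```

```bash
python3 s.py
```

```text
3.05 [ 0.5467 -0.0964  0.1262] [2.01 0.33 1.98] 0.00021705969930965646 0.0726 [-0.31  0.07  1.91  0.    1.16 -1.89]
[[-1.0e+00 -7.4e-03  2.4e-03]
 [-7.4e-03  1.0e+00 -4.0e-04]
 [-2.4e-03 -4.0e-04 -1.0e+00]]
```

Emit:
apply_moves:
  rows: [0,0,0.003,0,0,0,0,0,0.006,0,0,0,0,0,0.009,0,0,0,0,0,0.009,0,0,0,0,0,0.009,0,0,0]

```text
t: 3.55
tool_pos: [0.5468, -0.0964, 0.1211]
tool_rot: [-0.012, 3.14, -0.001]
contact_force: [-0.3, 2.3, 7.5]
opening: 0.0001
grip_force: 3.6
```

```bash
python3 s.py
```

```text
3.55 [ 0.5468 -0.0964  0.1211] [-0.34  2.31  7.5 ] 8.627083875042254e-05 0.0726 [-0.31  0.07  1.92  0.    1.15 -1.89]
[[-1.0e+00 -7.5e-03  2.0e-03]
 [-7.5e-03  1.0e+00 -3.0e-04]
 [-2.0e-03 -4.0e-04 -1.0e+00]]
```

Emit:
apply_moves:
  rows: [0,0,0.0025,0,0,0,0,0,0.005,0,0,0,0,0,0.0065,0,0,0,0,0,0.0065,0,0,0]

```text
t: 3.95
tool_pos: [0.5469, -0.0967, 0.1185]
tool_rot: [-0.012, 3.14, -0.001]
contact_force: [-4.2, 0.9, 14.0]
opening: 0.0001
grip_force: 7.1
```

```bash
python3 s.py
python3 - <<'E'
from h import *
i,d=ctrl.get_image("top");cv2.imwrite("pics/t1.png",cv2.resize(i[160:290,120:360],None,fx=3.3,fy=3.3,interpolation=cv2.INTER_CUBIC))
E
```

```text
3.95 [ 0.5469 -0.0967  0.1185] [-4.15  0.89 14.03] 5.1149011412579684e-05 0.0726 [-0.31  0.08  1.92 -0.    1.15 -1.89]
[[-1.0e+00 -7.7e-03  1.4e-03]
 [-7.7e-03  1.0e+00 -9.0e-04]
 [-1.4e-03 -9.0e-04 -1.0e+00]]
```

View pics/t1.png

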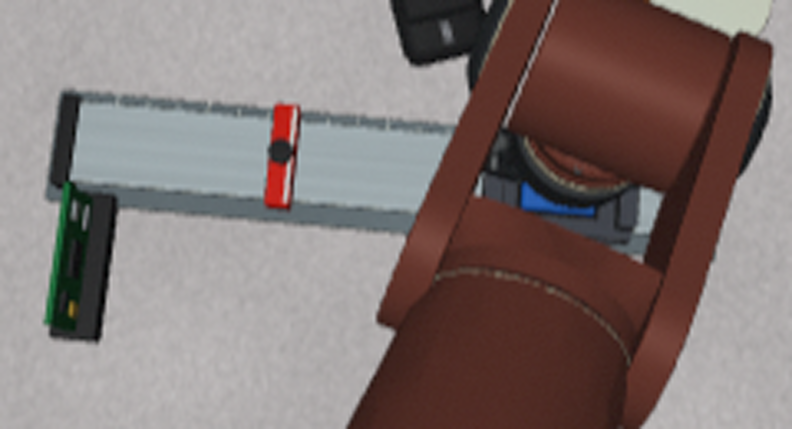

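Emit:
apply_moves:
  rows: [0,0.004,0,0,0,0,0,0.01,0,0,0,0,0,0.018,0,0,0,0,0,0.026,0,0,0,0,0,0.034,0,0,0,0,0,0.042,0,0,0,0,0,0.05,0,0,0,0,0,0.056,0,0,0,0,0,0.06,0,0,0,0,0,0.06,0,0,0,0]

```text
t: 5.0
tool_pos: [0.5467, -0.0606, 0.1185]
tool_rot: [-0.012, 3.14, -0.002]
contact_force: [-3.9, 0.2, 12.4]
opening: -0.0001
grip_force: 6.9
```

```bash
python3 w.py
```

```text
5.0 [ 0.5467 -0.0606  0.1185] [-3.92  0.16 12.44] -6.47483898853431e-05 0.0726 [-0.25  0.07  1.93 -0.    1.14 -1.82]
[[-1.     -0.0079  0.0017]
 [-0.0079  1.     -0.0014]
 [-0.0017 -0.0014 -1.    ]]
pad (3, 2667) [[ 0.526  -0.0868  0.0424]
 [ 0.536  -0.0692  0.0445]
 [ 0.5629 -0.0407  0.0471]]
```

Emit:
apply_moves:
  rows: [0,0.004,0,0,0,0,0,0.01,0,0,0,0,0,0.018,0,0,0,0,0,0.026,0,0,0,0,0,0.034,0,0,0,0,0,0.042,0,0,0,0,0,0.05,0,0,0,0,0,0.058,0,0,0,0,0,0.066,0,0,0,0,0,0.074,0,0,0,0,0,0.082,0,0,0,0,0,0.09,0,0,0,0,0,0.098,0,0,0,0,0,0.106,0,0,0,0,0,0.112,0,0,0,0,0,0.118,0,0,0,0,0,0.122,0,0,0,0,0,0.122,0,0,0,0]

```text
t: 6.85
tool_pos: [0.5464, 0.0128, 0.1185]
tool_rot: [-0.012, 3.139, -0.001]
contact_force: [-3.3, -0.0, 14.1]
opening: -0.0004
grip_force: 6.7
```

```bash
python3 w.py
```

```text
6.85 [0.5464 0.0128 0.1185] [-3.32 -0.   14.12] -0.0003674562222835184 0.0726 [-0.11  0.06  1.94 -0.    1.14 -1.69]
[[-1.0e+00 -7.9e-03  2.3e-03]
 [-7.9e-03  1.0e+00 -9.0e-04]
 [-2.3e-03 -9.0e-04 -1.0e+00]]
pad (3, 2676) [[ 0.5257 -0.0133  0.0425]
 [ 0.5357  0.0043  0.0446]
 [ 0.5624  0.0329  0.0488]]
```

Emit:
apply_moves:
  rows: [0,0.003,0,0,0,0,0,0.006,0,0,0,0,0,0.009,0,0,0,0,0,0.012,0,0,0,0,0,0.015,0,0,0,0,0,0.018,0,0,0,0,0,0.02,0,0,0,0,0,0.02,0,0,0,0]

```text
t: 7.7
tool_pos: [0.5463, 0.024, 0.1185]
tool_rot: [-0.013, 3.139, -0.005]
contact_force: [-2.9, -3.1, 13.6]
opening: -0.0001
grip_force: 6.6
```

```bash
python3 w.py
```

```text
7.7 [0.5463 0.024  0.1185] [-2.87 -3.07 13.61] -5.228010923859794e-05 0.0726 [-0.09  0.06  1.94 -0.    1.14 -1.67]
[[-1.     -0.0081  0.0022]
 [-0.0081  1.     -0.003 ]
 [-0.0022 -0.003  -1.    ]]
pad (3, 2680) [[ 0.5256 -0.0024  0.0424]
 [ 0.5356  0.0152  0.0445]
 [ 0.5622  0.0437  0.0482]]
```

Emit:
apply_moves:
  rows: [0,0.003,0,0,0,0,0,0.006,0,0,0,0,0,0.006,0,0,0,0,0,0.006,0,0,0,0]

```text
t: 8.15
tool_pos: [0.5468, 0.0268, 0.1185]
tool_rot: [-0.012, 3.138, -0.007]
contact_force: [-1.7, -6.1, 11.6]
opening: 0.0001
grip_force: 5.5
```

```bash
python3 w.py;  python3 - <<'E'
from h import *
i,d=ctrl.get_image("side");cv2.imwrite("pics/sd.png",cv2.resize(i[140:300,170:350],None,fx=3.6,fy=3.6,interpolation=cv2.INTER_CUBIC))
E
```

```text
8.15 [0.5468 0.0268 0.1185] [-1.72 -6.05 11.57] 0.00010444078259193117 0.0726 [-0.09  0.06  1.94 -0.    1.14 -1.66]
[[-1.     -0.0079  0.004 ]
 [-0.0079  1.     -0.0046]
 [-0.0039 -0.0046 -1.    ]]
pad (3, 2747) [[ 0.5256 -0.0024  0.0426]
 [ 0.536   0.0133  0.0445]
 [ 0.5627  0.0436  0.0487]]
```

View pics/sd.png

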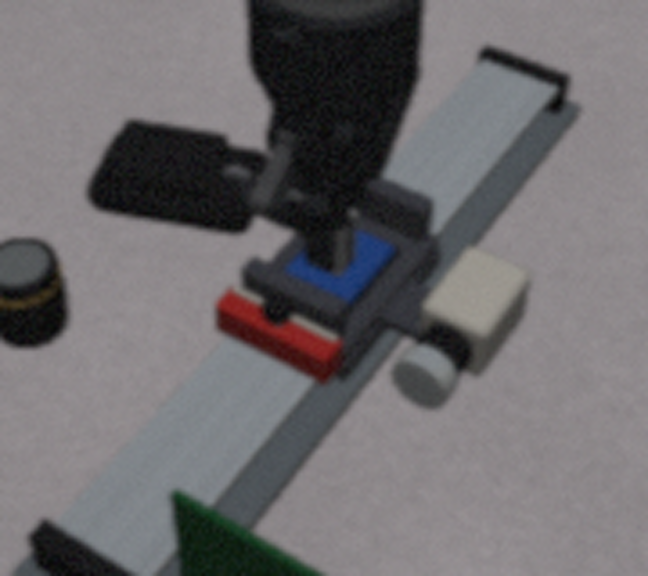

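The side view shows the slider against the red stop, around (290,320). The pad stayed put while the fingers slid on, which confirms contact. Next I lift straight up.

Emit:
apply_moves:
  rows: [0,0,-0.006,0,0,0,0,0,-0.014,0,0,0,0,0,-0.025,0,0,0,0,0,-0.05,0,0,0,0,0,-0.1,0,0,0,0,0,-0.16,0,0,0,0,0,-0.2,0,0,0,0,0,-0.2,0,0,0,0,0,-0.2,0,0,0]

```text
t: 9.15
tool_pos: [0.5447, 0.0287, 0.2361]
tool_rot: [-0.012, 3.141, 0.0]
contact_force: [0.7, 0.5, -0.3]
opening: 0.0
grip_force: 0.0
```

```bash
python3 w.py;  python3 - <<'E'
from h import *
i,d=ctrl.get_image("side");cv2.imwrite("pics/sd2.png",cv2.resize(i[140:300,170:350],None,fx=3.6,fy=3.6,interpolation=cv2.INTER_CUBIC))
E
```

```text
9.15 [0.5447 0.0287 0.2361] [ 0.68  0.45 -0.27] 1.3699265566228095e-05 0.0726 [-0.08 -0.09  1.87  0.    1.36 -1.66]
[[-1.0e+00 -7.7e-03  3.0e-04]
 [-7.7e-03  1.0e+00  0.0e+00]
 [-3.0e-04  0.0e+00 -1.0e+00]]
pad (3, 1706) [[ 0.5261 -0.002   0.0512]
 [ 0.5436  0.0208  0.0532]
 [ 0.5638  0.0435  0.0549]]
```

View pics/sd2.png

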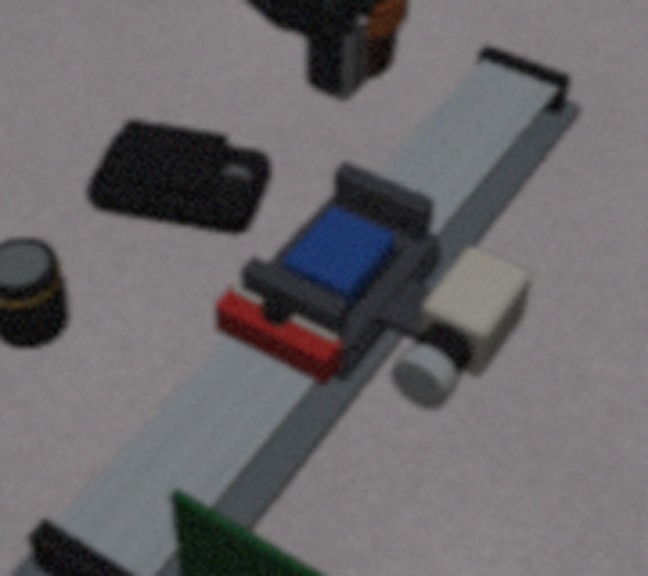

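The pad is back up at 53 mm, the slider rests at the stop, and the tool is clear.

```bash
python3 -c "
from station import ctrl
print(ctrl.finish_job())"
```

```text
the job is handed in; nothing more can be done
None
```

I pressed the pad, pushed the slider against the red stop and lifted clear; the pad came back up. The job is handed in, with no verdict returned.

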